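# Lift the firing rack, level, with its enamelled tile

### The job

The enamelled tile on the steel firing rack is ready for the kiln, but a green brush was left lying across the rack: first take the brush off and lay it down inside the black tool tray. Then take the rack by its wooden grip, lift it so that its feet are at least 10 cm above the table, and finish while still holding it there, steady and level, with the tile resting on it. Do not touch the tile, never tip the rack, and leave the two glass jars and the amber bottle between rack and tray where they stand.

Things in the scene. Friction and masses are not known exactly. Their poses are not given: they have to be found in the camera images.
- rack: loose firing rack, about 0.5 kg: flat dark steel deck 250 (its x) by 110 (y) mm on two foot bars, deck top 20 mm above the feet, no rim. Upright loop handle at the centre, in its y-z plane: 8 mm posts at y = +-41, top bar with wooden grip, top at 78 mm. Origin: deck centre at foot level; z up. The tile lies on one half (x about +-80), the brush across the other; which is which varies
- rack_grip (a point): centre of the rack's wooden grip, 68 mm above the feet: a rectangular bar 14 mm thick along the rack's x, 62 mm long along its y and 20 mm tall (58 to 78 mm above the feet)
- brush: loose green brush, 60 g, lying across the rack's deck roughly along the rack's y, about 80 mm from the handle. Straight bar 170 (its x) by 16 (y) mm, 14 high; brass bristles 14 wide stand on it from x = 33 to 83, up to 27 high. Origin: centre of the bar's underside, within 5 mm of its centre of mass; z up
- brush_butt (a point): plain end of the brush's bar, on its axis (x = -85 mm, 7 mm above its underside)
- brush_head (a point): bristle end of the brush's bar, on its axis (x = +85 mm, 7 mm above its underside)
- tool_tray: fixed open black plastic tray on the table, 250 (its x) by 150 (its y) mm outside, walls 5 mm thick and 30 mm high, floor 5 mm thick, empty. Origin under its centre; z up
- tile: loose square copper tile 50 x 50 x 5 mm, 40 g, white enamel with a blue dot, lying on the rack's deck. Origin: centre of its underside; z up
- jar_red: bystander, loose: small glass jar with red cap, 38 mm across, 50 mm high. Origin: centre of its underside; stands between the rack and the tray
- jar_yellow: bystander, loose: small glass jar with yellow cap, 38 mm across, 50 mm high. Origin: centre of its underside; stands between the rack and the tray
- dropper: bystander, loose: small amber glass bottle with white cap, 32 mm across, 75 mm high. Origin: centre of its underside; stands between the rack and the tray

How it is judged:
By the outcome, as a careful person would: the job done as asked, in the order asked, and still so for the second after the job is handed in, while the arm keeps its last pose, push and grip.
It also fails if it takes over 61 s, if anything falls off the work surface, if the arm or the gripper's body presses on something with over 40 N, if the wrist force passes 120 N, or if a joint passes its speed limit or range.

### The arm

A 7-joint arm with a two-finger parallel gripper is mounted at the origin on the work surface. World frame = base frame: x ahead of the robot, y to its left, z up, the work surface at z = 0. Lengths are in m, angles in rad, forces in N, time in s.
With the tool pointing down it reaches from about 0.425 to 0.925 m from the base axis. Payload 6.8 kg.
Tool frame: the origin (TCP) lies where the fingers leave the gripper's body, on its centre line; the fingertips stand 73 mm ahead of it and the grasp point (between the pads) lies 54 mm ahead of it; z points along the fingers, y is the line along which they close (so a half turn about z gives the same grasp; the last joint's range is limited). The gripper opens to 85 mm and grips with 20 to 120 N. Pads are 22 mm wide; open, the fingers measure 114 mm over their backs; the gripper's body (76 mm by 85 mm) begins 54 mm behind the grasp point. The pads swing forward as they close: fully open they stand 13 mm farther back than shut.
Start: joints at [1.088, 0.477, 0.022, 1.555, -0.011, 1.109, -0.083], TCP at [0.247, -0.628, 0.304] pointing down, gripper open.
Joint ranges: [-2.96, 2.96], [-0.34, 2.1], [-1.41, 1.46], [0.24, 2.44], [-1.37, 4.51], [0.17, 1.92], [-2.96, 2.96]. Speed limits (rad/s): [2.39, 2.39, 3.14, 3.14, 3.14, 3.14, 3.14].

### API

Orientations are given as a rotation vector (axis times angle).
In Python, from bench import r, imaging, job gives the robot as it stands (r), with the cameras (imaging) and the job (job).
- The arm moves only by the tool drive_effector, called as name(argument=value, ...) on one line, values as JSON. Schema: {"type":"object","properties":{"plan":{"type":"array","items":{"type":"number"},"minItems":6,"maxItems":30},"jaw":{"type":"number"},"grip_force":{"type":"number"},"only":{"type":"string"},"quiet":{"type":"boolean"},"lines":{"type":"string"}},"required":["plan"],"additionalProperties":false}. plan is one flat list of numbers that holds 1 to 5 rows one after another, with no inner brackets; each row has 6 numbers: dx, dy, dz in normalised numbers (1 is 0.5 m), then a rotation vector rx, ry, rz in a scale on which 1.0 is 4 rad; each row is the pose to reach, as a shift and turn from the pose commanded when the call began, along the tool's axes at that moment; what a row does not reach only later rows make up. A row lasts 1/10 s, in which the tool goes at most 0.05 m and 0.15 rad, less where a joint would pass 70% of its speed; a pose out of reach is approached as far as the arm can. jaw is the finger opening in m, set as the call begins (left out keeps the last). The fingers move at their own pace and stop on an object; grip_force is the grip in N (left out, the last holds). Time passes only in rows, so rows that do not move let the fingers close. The tool returns the time, the measured TCP pose, the force, the opening and the grip force at its end. only (a regular expression) keeps the lines of the reply that match it, lines (a string "A,B") keeps lines A to B, and quiet returns only ok. Shift and turn numbers lie between -1 and 1, and a call with a number outside is refused. Input that does not fit is refused with a message, and nothing moves.
- r.get_obs(): the state, without advancing time (a new reading comes with each control period).
- imaging.grab_frame(name): name is "scene" or "top"; returns (picture, depth): 384x512x3 uint8, blue, green, red; 384x512 float32, m along the optical axis (not along the pixel's ray), 0 where there is no reading.
- imaging.camera_info(name): a dict with "camera_matrix" (3x3 intrinsics, pixels), "k1" (the pictures are not rectified: a ray, as slopes to the right and down, at radius r is drawn at 1 + k1 r^2 times it, then the intrinsics apply), "R" (3x3) and "t" (3): a world point X has camera coordinates R X + t. Camera axes: x right, y down, z forward; pixel columns grow to the right and rows downward; lengths in m; the calibration is good to about 2 mm. A picture is of the moment at which its call begins. camera_info takes no time and is no camera call.
- job.hand_in(): hands the job in; it is judged then, once.
The state is a dict: "clock": time; "joints": joint angles; "qvel": joint speeds; "tau": joint torques, N m; "tcp_pos": TCP position; "orientation": TCP orientation; "contact_force": force on the tool from outside, world axes, zero at the start; "moment": the same for the moment, N m; "grip_width": finger opening in m; "gripper_force": force on a finger pad.
Only numpy, scipy, OpenCV 4.12 (cv2) and the standard library are available. Lean on these libraries where they do the work, as an engineer would, in place of code of your own. Each camera call takes 0.05 s, during which the arm holds its last target. There are 200 camera calls.

## Working session

There is one attempt and no reset: what is moved stays moved. The work goes in short steps, Python scripts to look and compute and a tool call to move; the robot and the scene stay as the last step left them, time stands still between calls to the robot, and variables do not carry over. Pictures are saved under pics/ and viewed, at most 10 in all, crops included, and the job is handed in when it is done.

```bash
ls; mkdir -p pics
```

Run:
```python
from bench import r, imaging, job
import cv2,numpy as np
o=r.get_obs()
print({k:np.round(v,3) for k,v in o.items()})
for n in("scene","top"):
    p,d=imaging.grab_frame(n); cv2.imwrite(f"pics/{n}0.png",p); np.save(f"pics/{n}0.npy",d)
    c=imaging.camera_info(n); print(n,c)
```

```text
bench.py
pics
{'clock': np.float64(0.0), 'joints': array([ 1.088,  0.478,  0.022,  1.556, -0.011,  1.109, -0.083]), 'qvel': array([-0.002, -0.001,  0.002, -0.001,  0.001,  0.   ,  0.   ]), 'tau': array([-2.0000e-03, -5.9644e+01,  1.6080e+00, -2.8119e+01,  1.3000e-02,
        9.0000e-03,  0.0000e+00]), 'tcp_pos': array([ 0.247, -0.628,  0.303]), 'orientation': array([-3.085e+00, -5.850e-01,  1.000e-03]), 'contact_force': array([-0.946,  0.772,  0.242]), 'moment': array([ 0.071, -0.025, -0.029]), 'gripper_force': np.float64(0.0), 'grip_width': np.float64(0.085)}
scene {'camera_matrix': array([[361.37156581,   0.        , 260.66191067],
       [  0.        , 361.37156581, 189.32103245],
       [  0.        ,   0.        ,   1.        ]]), 'k1': -0.007960279677679738, 'R': array([[ 0.70030817,  0.71380301, -0.0073303 ],
       [ 0.41975933, -0.42008595, -0.80456814],
       [-0.57738252,  0.56036868, -0.5938151 ]]), 't': array([-0.3826158 , -0.18175373,  1.26834279])}
top {'camera_matrix': array([[361.58417813,   0.        , 257.33908687],
       [  0.        , 361.58417813, 194.47116882],
       [  0.        ,   0.        ,   1.        ]]), 'k1': 0.03128845591844953, 'R': array([[ 0.00922751, -0.99962601,  0.025743  ],
       [-0.9920497 , -0.01238273, -0.12523598],
       [ 0.12550792, -0.02438272, -0.99179295]]), 't': array([-0.03933413,  0.55432589,  0.80397074])}
```

View pics/top0.png

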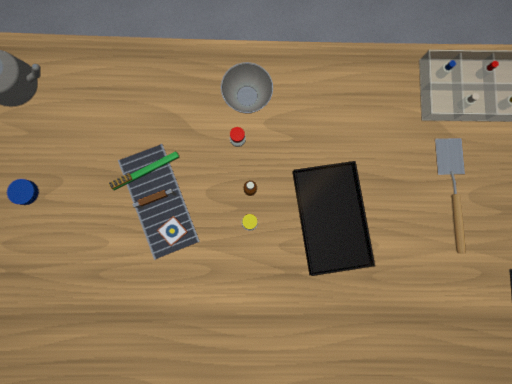

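View pics/scene0.png

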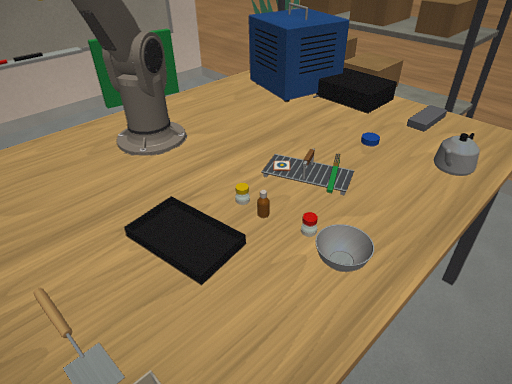

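The top view shows the brush with its butt at (178,155) and its bristle head at (112,185). The rack corners are about (121,159), (162,146), (197,241) and (157,257), the grip is at (153,198) and the tile at (172,231). The jars and bottle are at (237,135), (250,187) and (250,222), and the tray spans (293,170) to (374,266). The scene view agrees with this layout.

Create h.py:
```python
import cv2,numpy as np
from bench import r, imaging, job
def ray(n,px):
    c=imaging.camera_info(n);K=c["camera_matrix"];px=np.atleast_2d(np.float64(px))
    s=cv2.undistortPoints(px[:,None],K,np.array([c["k1"],0,0,0,0.]))[:,0]
    R,t=np.array(c["R"]),np.array(c["t"])
    return -R.T@t,np.c_[s,np.ones(len(s))]@R
def plane(n,px,z):
    o,d=ray(n,px); return o+d*((z-o[2])/d[:,2])[:,None]
def bydepth(n,px,D):
    o,d=ray(n,px); px=np.int32(np.round(np.atleast_2d(px))); return o+d*D[px[:,1],px[:,0]][:,None]
def mask(p,lo,hi,box):
    m=cv2.inRange(cv2.cvtColor(p,cv2.COLOR_BGR2HSV),np.array(lo),np.array(hi)); k=np.zeros_like(m); x0,y0,x1,y1=box; k[y0:y1,x0:x1]=m[y0:y1,x0:x1]; 
    n,l,s,_=cv2.connectedComponentsWithStats(k)
    if n<2:return np.zeros((0,2))
    i=1+np.argmax(s[1:,4]); ys,xs=np.nonzero(l==i); return np.c_[xs,ys].astype(float)
def rect(P):
    c,s,a=cv2.minAreaRect(np.float32(P[:,:2])); b=cv2.boxPoints((c,s,a)); e=b[1]-b[0],b[2]-b[1]
    L=max(e,key=np.linalg.norm); return np.array(c),sorted(s),np.degrees(np.arctan2(L[1],L[0]))%180
```

Run:
```python
from h import *
p=cv2.imread("pics/top0.png");D=np.load("pics/top0.npy");np.set_printoptions(precision=4,suppress=True)
def show(nm,lo,hi,box,z,n="top",p=p,D=D):
    m=mask(p,lo,hi,box)
    if not len(m): print(nm,"none");return
    P=plane(n,m,z); print(nm,len(m),rect(P),"mean",P.mean(0),"depth z",np.median(bydepth(n,m,D)[:,2]))
show("green",[45,120,40],[75,255,255],(100,140,190,200),.034)
show("bristle",[15,60,60],[40,255,200],(105,172,130,195),.045)
show("grip",[3,110,40],[16,255,180],(130,185,175,212),.078)
show("white",[0,0,150],[180,60,255],(150,210,195,250),.025)
show("blue",[100,120,50],[125,255,255],(150,210,195,250),.025)
show("red",[0,180,80],[5,255,255],(220,120,255,150),.05)
show("yel",[22,180,80],[32,255,255],(235,205,265,240),.05)
show("dropcap",[0,0,140],[180,70,255],(240,175,260,197),.075)
show("amber",[3,80,10],[18,255,130],(240,175,260,200),.07)
show("tray",[0,0,0],[180,255,45],(280,150,385,285),.03)
print("rack",plane("top",[[121,159],[162,146],[197,241],[157,257]],.02))
p2=cv2.imread("pics/scene0.png");D2=np.load("pics/scene0.npy")
kw=dict(n="scene",p=p2,D=D2)
show("green",[45,120,40],[75,255,255],(320,150,350,200),.034,**kw)
show("blue",[100,120,50],[125,255,255],(270,150,295,175),.025,**kw)
cv2.imwrite("pics/crop.png",np.vstack([cv2.resize(p[135:265,95:265],None,fx=3,fy=3),cv2.resize(p2[135:205,250:420],None,fx=3,fy=3)]))
```

```text
green 391 (array([0.6088, 0.2279]), [0.016982093453407288, 0.16652914881706238], np.float32(118.567314)) mean [0.6161 0.2132 0.034 ] depth z 0.03429049844508858
bristle 484 (array([0.5758, 0.2858]), [0.05062337964773178, 0.055508993566036224], np.float32(90.900986)) mean [0.5753 0.2882 0.045 ] depth z 0.0015521243150778963
grip 204 (array([0.5394, 0.1973]), [0.01580169051885605, 0.06037600710988045], np.float32(112.531364)) mean [0.5394 0.1973 0.078 ] depth z 0.0781862355525545
white 271 (array([0.4699, 0.1628]), [0.045223675668239594, 0.04523424804210663], np.float32(132.76791)) mean [0.4698 0.1629 0.025 ] depth z 0.025737371169630152
blue 62 (array([0.47  , 0.1622]), [0.022814715281128883, 0.025281164795160294], np.float32(2.3903415)) mean [0.4704 0.1627 0.025 ] depth z 0.025946660400932853
red 166 (array([0.6944, 0.0158]), [0.031354017555713654, 0.03309253230690956], np.float32(26.926874)) mean [0.6943 0.0162 0.05  ] depth z 0.050312253468397516
yel 157 (array([ 0.4923, -0.0158]), [0.030291156843304634, 0.030325578525662422], np.float32(45.72351)) mean [ 0.4924 -0.0152  0.05  ] de
[... 241 characters left out ...]
77070903778, 0.03378470242023468], np.float32(0.71286225)) mean [ 0.563  -0.0152  0.07  ] depth z 0.048107565520431605
tray 6509 (array([ 0.5048, -0.2087]), [0.15094022452831268, 0.2464314103126526], np.float32(9.042909)) mean [ 0.4996 -0.2116  0.03  ] depth z 0.005620739611262526
rack [[0.637  0.2888 0.02  ]
 [0.6702 0.1945 0.02  ]
 [0.4464 0.1049 0.02  ]
 [0.4095 0.1948 0.02  ]]
green 157 (array([0.6251, 0.2002]), [0.015778198838233948, 0.13232962787151337], np.float32(119.0952)) mean [0.6259 0.1986 0.034 ] depth z 0.032807255113414646
blue 9 (array([0.4633, 0.1582]), [0.00597925391048193, 0.01665429212152958], np.float32(133.33461)) mean [0.4624 0.1586 0.025 ] depth z 0.024840029635354366
```

View pics/crop.png

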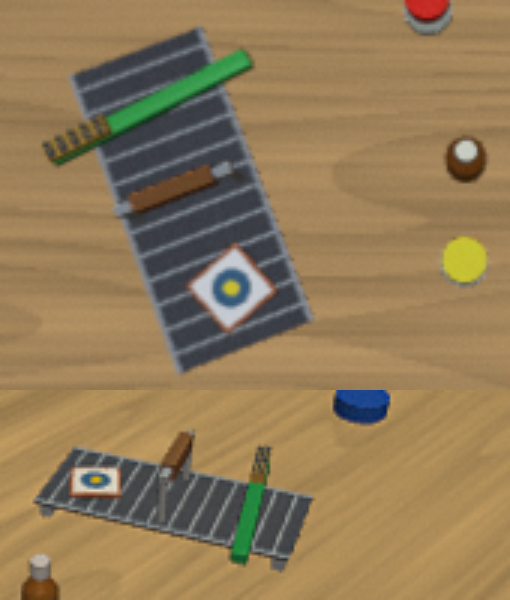

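The heights and sizes match what was given: green 17×167 mm at z 0.034, grip 16×60 mm at 0.078, tray 151×246 mm. In the crop the brush lies across the rack's far half and the tile is on the near half. Next I'll work out the deltas in tool axes.

Add to h.py:
```python
from scipy.spatial.transform import Rotation as Ro
def go(x,y,z,yaw):
    "shift/turn in tool axes to a tool pointing down with its y axis at yaw (deg)"
    o=r.get_obs();R=Ro.from_rotvec(o["orientation"]);a=np.radians(yaw)
    Y=np.array([np.cos(a),np.sin(a),0]);Z=np.array([0,0,-1.]);T=Ro.from_matrix(np.c_[np.cross(Y,Z),Y,Z])
    print("shift",np.round(R.inv().apply(np.array([x,y,z])-o["tcp_pos"]),4),"turn",np.round((R.inv()*T).as_rotvec(),4),"t",o["clock"],"q",np.round(o["joints"],2))
```

```bash
python3 -c "
from h import *
go(.609,.228,.28,28.6)"
```

```text
shift [ 0.6502 -0.6637  0.0241] turn [-1.3000e-03 -1.3000e-03 -1.6951e+00] t 0.1 q [ 1.09  0.48  0.02  1.56 -0.01  1.11 -0.08]
```

Careful with the scale: shifts go in shares of 0.5 m and turns go in shares of 4 rad. That gives: -0.175 m / 0.5 = -0.35, -0.035 m / 0.5 = -0.07, -0.09 rad / 4 = -0.0225.

drive_effector(plan=[0.068,-0.07,0,0,0,-0.0225,0.136,-0.14,0,0,0,-0.045,0.204,-0.21,0,0,0,-0.0675,0.272,-0.28,0,0,0,-0.09,0.34,-0.35,0,0,0,-0.1125], jaw=0.05, grip_force=40)

```text
clock: 0.6
tcp_pos: [0.3415, -0.401, 0.3037]
orientation: [-2.876, -1.264, 0.0]
contact_force: [1.0, -0.5, 0.2]
grip_width: 0.05
gripper_force: 0.0
```

```bash
python3 -c "
from h import *
go(.609,.228,.28,28.6)"
```

```text
shift [ 0.6443 -0.2281  0.0237] turn [-4.0000e-04 -2.0000e-04 -1.2416e+00] t 0.6 q [ 0.88  0.24 -0.16  1.9   0.05  1.   -0.04]
```

To row units: 0.225 m / 0.5 = 0.45, 0.18 m / 0.5 = 0.36, -0.45 rad / 4 = -0.1125.

drive_effector(plan=[0.09,-0.032,0,0,0,-0.0225,0.18,-0.064,0,0,0,-0.045,0.27,-0.096,0,0,0,-0.0675,0.36,-0.128,0,0,0,-0.09,0.45,-0.16,0,0,0,-0.1125])

```text
clock: 1.1
tcp_pos: [0.4353, -0.1817, 0.3038]
orientation: [2.521, 1.874, -0.0]
contact_force: [0.6, 0.8, -0.5]
grip_width: 0.0501
gripper_force: 0.0
```

```bash
python3 -c "
from h import *
go(.609,.228,.28,28.6)"
```

```text
shift [0.4424 0.0481 0.0237] turn [-2.000e-04  3.000e-04 -7.917e-01] t 1.1 q [ 0.61  0.17 -0.39  2.    0.08  0.99 -0.1 ]
```

To row units: 0.225 m / 0.5 = 0.45, 0.18 m / 0.5 = 0.36, -0.4 rad / 4 = -0.1.

drive_effector(plan=[0.09,0.01,0,0,0,-0.02,0.18,0.02,0.01,0,0,-0.04,0.27,0.03,0.02,0,0,-0.06,0.36,0.04,0.02,0,0,-0.08,0.45,0.05,0.024,0,0,-0.1])

```text
clock: 1.6
tcp_pos: [0.5251, 0.026, 0.2918]
orientation: [2.099, 2.337, -0.0]
contact_force: [0.7, -0.8, 0.1]
grip_width: 0.05
gripper_force: 0.0
```

```bash
python3 -c "
from h import *
go(.609,.228,.28,28.6)"
```

```text
shift [0.1919 0.105  0.0117] turn [-2.000e-04  2.000e-04 -3.922e-01] t 1.6 q [ 0.31  0.3  -0.57  1.89  0.19  1.   -0.23]
```

To row units: 0.192 m / 0.5 = 0.384, 0.16 m / 0.5 = 0.32, -0.39 rad / 4 = -0.0975.

drive_effector(plan=[0.08,0.042,0,0,0,-0.02,0.16,0.084,0,0,0,-0.04,0.24,0.126,0,0,0,-0.06,0.32,0.168,0.02,0,0,-0.08,0.384,0.21,0.02,0,0,-0.0975])

```text
clock: 2.1
tcp_pos: [0.6087, 0.2286, 0.2803]
orientation: [-1.604, -2.699, 0.002]
contact_force: [0.3, 0.2, 0.3]
grip_width: 0.0498
gripper_force: 0.0
```

```bash
python3 -c "
from h import *
go(.609,.228,.13,28.6)"
```

```text
shift [-0.0008  0.0003  0.1503] turn [-0.0023 -0.0009 -0.0005] t 2.1 q [-0.    0.54 -0.64  1.61  0.35  1.12 -0.23]
```

To row units: 0.17 m / 0.5 = 0.34, 0.15 m / 0.5 = 0.3.

drive_effector(plan=[0,0,0.08,0,0,0,0,0,0.16,0,0,0,0,0,0.24,0,0,0,0,0,0.3,0,0,0,0,0,0.34,0,0,0])

```text
clock: 2.6
tcp_pos: [0.6079, 0.2254, 0.1086]
orientation: [-1.61, -2.695, 0.005]
contact_force: [0.1, -0.3, -0.3]
grip_width: 0.0501
gripper_force: 0.0
```

drive_effector(plan=[0,0,0.014,0,0,0,0,0,0.0286,0,0,0,0,0,0.0286,0,0,0])

```text
clock: 2.9
tcp_pos: [0.6093, 0.2262, 0.0975]
orientation: [-1.611, -2.697, 0.0]
contact_force: [0.1, -0.2, -0.2]
grip_width: 0.0499
gripper_force: 0.0
```

drive_effector(plan=[0,0,0,0,0,0,0,0,0,0,0,0,0,0,0,0,0,0,0,0,0,0,0,0,0,0,0,0,0,0], jaw=0, grip_force=40)

```text
clock: 3.4
tcp_pos: [0.61, 0.2265, 0.0989]
orientation: [1.61, 2.696, 0.002]
contact_force: [-0.1, -0.8, 6.2]
grip_width: 0.0149
gripper_force: 40.1
```

```bash
python3 -c "
from h import *
go(.609,.228,.096,28.6)
p,d=imaging.grab_frame('scene');cv2.imwrite('pics/g.png',cv2.resize(p[80:240,220:430],None,fx=3,fy=3))"
```

```text
shift [ 0.0017 -0.0002  0.0029] turn [ 0.002   0.0004 -0.0054] t 3.4 q [-0.07  0.74 -0.54  1.73  0.5   0.82 -0.35]
```

View pics/g.png

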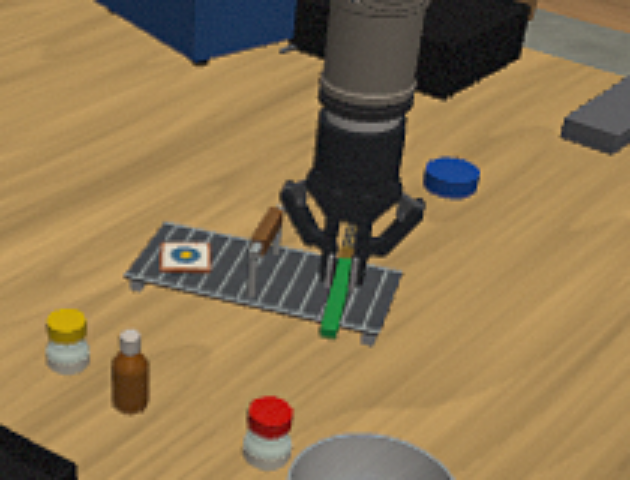

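The fingers hold the brush at about its middle, seen at (343,285) in the crop. The rack and tile haven't moved. The opening reads 15 mm and the tips press lightly on the deck (6 N). Lifting now.

To row units: -0.15 m / 0.5 = -0.3, -0.1 m / 0.5 = -0.2.

drive_effector(plan=[0,0,-0.02,0,0,0,0,0,-0.06,0,0,0,0,0,-0.12,0,0,0,0,0,-0.2,0,0,0,0,0,-0.3,0,0,0])

```text
clock: 3.95
tcp_pos: [0.6082, 0.2255, 0.2479]
orientation: [-1.609, -2.696, 0.004]
contact_force: [0.2, 0.5, -0.9]
grip_width: 0.0147
gripper_force: 39.3
```

```bash
python3 -c "
from h import *
go(.505,-.209,.26,-81)
p,d=imaging.grab_frame('scene');cv2.imwrite('pics/l.png',cv2.resize(p[60:240,220:430],None,fx=3,fy=3))"
```

```text
shift [-0.3336 -0.297  -0.0112] turn [-0.0028  0.003   1.908 ] t 3.95 q [-0.01  0.57 -0.63  1.64  0.37  1.06 -0.25]
```

View pics/l.png

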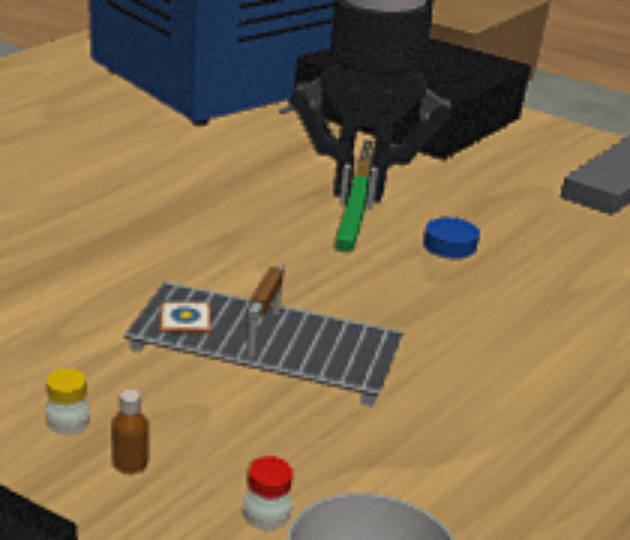

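The brush is held level at (355,210) in the crop. The rack and tile are still in place and the deck is free. Now carrying it to the tray.

To row units: -0.17 m / 0.5 = -0.34, -0.15 m / 0.5 = -0.3, 0.55 rad / 4 = 0.1375.

drive_effector(plan=[-0.07,-0.06,0,0,0,0.0275,-0.14,-0.12,0,0,0,0.055,-0.21,-0.18,-0.02,0,0,0.0825,-0.28,-0.24,-0.02,0,0,0.11,-0.34,-0.3,-0.02,0,0,0.1375])

```text
clock: 4.5
tcp_pos: [0.5573, 0.0031, 0.2583]
orientation: [2.288, 2.151, 0.001]
contact_force: [0.4, -1.4, -0.6]
grip_width: 0.0145
gripper_force: 39.4
```

```bash
python3 -c "
from h import *
go(.505,-.209,.26,-81)"
```

```text
shift [-0.2149 -0.0392 -0.0016] turn [ 1.4000e-03 -6.0000e-04  1.3521e+00] t 4.5 q [ 0.29  0.38 -0.51  1.86  0.23  0.96 -0.38]
```

To row units: -0.2 m / 0.5 = -0.4, -0.16 m / 0.5 = -0.32, 0.7 rad / 4 = 0.175.

drive_effector(plan=[-0.08,-0.016,0,0,0,0.035,-0.16,-0.032,0,0,0,0.07,-0.24,-0.048,0,0,0,0.105,-0.32,-0.064,0,0,0,0.14,-0.4,-0.076,0,0,0,0.175])

```text
clock: 5.0
tcp_pos: [0.5078, -0.1935, 0.2581]
orientation: [2.888, 1.237, 0.001]
contact_force: [0.2, -0.8, -0.2]
grip_width: 0.0143
gripper_force: 39.4
```

```bash
python3 -c "
from h import *
go(.505,-.209,.26,-81)"
```

```text
shift [-0.0131  0.0087 -0.0019] turn [ 4.000e-04 -4.000e-04  6.521e-01] t 5.0 q [ 0.5   0.33 -0.31  1.9   0.12  0.93 -0.63]
```

To row units: 0.11 m / 0.5 = 0.22, 0.1 m / 0.5 = 0.2, 0.65 rad / 4 = 0.1625.

drive_effector(plan=[-0.026,0.018,0.06,0,0,0.035,-0.026,0.018,0.12,0,0,0.07,-0.026,0.018,0.18,0,0,0.105,-0.026,0.018,0.2,0,0,0.14,-0.026,0.018,0.22,0,0,0.1625])

```text
clock: 5.5
tcp_pos: [0.5059, -0.2074, 0.1468]
orientation: [-3.131, -0.251, 0.002]
contact_force: [0.8, -0.8, -0.8]
grip_width: 0.0149
gripper_force: 39.4
```

```bash
python3 -c "
from h import *
go(.505,-.209,.083,-81)
p,d=imaging.grab_frame('scene');cv2.imwrite('pics/t.png',cv2.resize(p[120:300,100:310],None,fx=3,fy=3))
m=mask(p,[45,120,40],[75,255,255],(130,150,250,280));print(rect(m));P=bydepth('scene',m,d);print(rect(P),np.percentile(P[:,2],[5,50,95]))"
```

```text
shift [-0.001   0.0015  0.0638] turn [-0.0008  0.001   0.0028] t 5.5 q [ 0.39  0.48 -0.14  1.98  0.1   0.69 -1.23]
(array([196.35661316, 222.95042419]), [8.835216522216797, 36.85802459716797], np.float32(30.379147))
(array([ 0.51347607, -0.19046615]), [0.04418681934475899, 0.16281871497631073], np.float32(165.87091)) [0.06957141 0.07802567 0.08170857]
```

View pics/t.png

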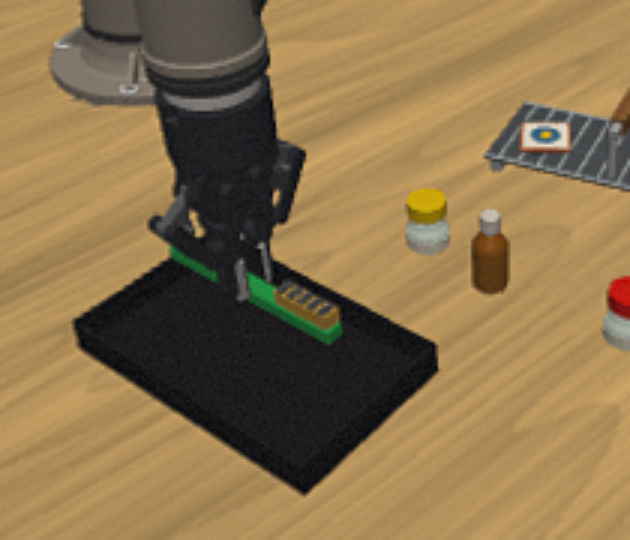

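The brush is held at (260,290) in the crop, level and parallel to the tray's long side, over its interior. Lowering and releasing.

To row units: 0.061 m / 0.5 = 0.122, 0.02 m / 0.5 = 0.04.

drive_effector(plan=[0,0,0.04,0,0,0,0,0,0.08,0,0,0,0,0,0.1,0,0,0,0,0,0.116,0,0,0,0,0,0.122,0,0,0])

```text
clock: 6.05
tcp_pos: [0.5063, -0.2077, 0.0864]
orientation: [-3.131, -0.259, 0.0]
contact_force: [0.0, 0.9, -0.3]
grip_width: 0.0146
gripper_force: 39.4
```

drive_effector(plan=[0,0,0,0,0,0,0,0,0,0,0,0])

```text
clock: 6.25
tcp_pos: [0.5067, -0.2079, 0.0872]
orientation: [3.13, 0.259, 0.002]
contact_force: [-0.8, 0.2, -0.7]
grip_width: 0.0147
gripper_force: 39.4
```

drive_effector(plan=[0,0,0,0,0,0,0,0,0,0,0,0,0,0,0,0,0,0], jaw=0.04)

```text
clock: 6.55
tcp_pos: [0.5065, -0.2079, 0.087]
orientation: [3.131, 0.258, 0.001]
contact_force: [-0.1, -0.0, -0.1]
grip_width: 0.0399
gripper_force: 0.0
```

To row units: -0.19 m / 0.5 = -0.38, -0.15 m / 0.5 = -0.3.

drive_effector(plan=[0,0,-0.06,0,0,0,0,0,-0.14,0,0,0,0,0,-0.22,0,0,0,0,0,-0.3,0,0,0,0,0,-0.38,0,0,0], jaw=0.05)

```text
clock: 7.05
tcp_pos: [0.506, -0.2077, 0.2785]
orientation: [3.131, 0.258, 0.0]
contact_force: [0.1, -1.0, 0.1]
grip_width: 0.05
gripper_force: 0.0
```

```bash
python3 -c "
from h import *
go(.5394,.1973,.26,22.3)"
```

```text
shift [ 0.0994 -0.394   0.0184] turn [ 4.0000e-04 -0.0000e+00 -1.7953e+00] t 7.05 q [ 0.41  0.3  -0.16  1.88  0.06  0.96 -1.18]
```

To row units: -0.19 m / 0.5 = -0.38, -0.16 m / 0.5 = -0.32, -0.7 rad / 4 = -0.175.

drive_effector(plan=[0.02,-0.08,0,0,0,-0.035,0.04,-0.16,0,0,0,-0.07,0.06,-0.24,0,0,0,-0.105,0.08,-0.32,0,0,0,-0.14,0.1,-0.38,0,0,0,-0.175])

```text
clock: 7.55
tcp_pos: [0.5241, -0.0093, 0.277]
orientation: [-2.847, -1.328, -0.001]
contact_force: [0.3, 0.9, 0.1]
grip_width: 0.0502
gripper_force: 0.0
```

```bash
python3 -c "
from h import *
go(.5394,.1973,.26,22.3)"
```

```text
shift [ 0.1681 -0.1211  0.0171] turn [ 5.0000e-04 -5.0000e-04 -1.0874e+00] t 7.55 q [ 0.22  0.29 -0.38  1.92  0.13  0.96 -0.92]
```

Run:
```python
from h import *
np.set_printoptions(precision=4,suppress=True)
p,d=imaging.grab_frame('top');q,_=imaging.grab_frame('scene')
m=mask(p,[3,110,40],[16,255,180],(130,185,175,212));P=plane('top',m,.078);print('grip',len(m),rect(P),np.median(bydepth('top',m,d)[:,2]))
m=mask(p,[45,120,40],[75,255,255],(280,150,385,285))
if len(m): print('brush',len(m),rect(plane('top',m,.019)))
for nm,lo,hi,b,z in(('red',[0,180,80],[5,255,255],(220,120,255,150),.05),('yel',[22,180,80],[32,255,255],(235,205,265,240),.05),('tile',[0,0,150],[180,60,255],(150,210,195,250),.025)):
    m=mask(p,lo,hi,b); print(nm,len(m),plane('top',m,z).mean(0) if len(m) else 0)
cv2.imwrite('pics/b.png',np.hstack([p[120:290,90:390],cv2.resize(q[120:290,120:370],(300,170))]))
```

```text
grip 204 (array([0.5394, 0.1973]), [0.01580169051885605, 0.06037600710988045], np.float32(112.531364)) 0.07798276325120451
brush 421 (array([ 0.5098, -0.2066]), [0.018563231453299522, 0.16750256717205048], np.float32(9.707799))
red 0 0
yel 0 0
tile 266 [0.4697 0.1628 0.025 ]
```

View pics/b.png

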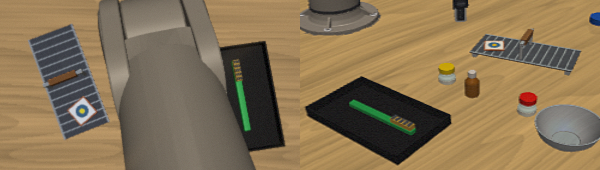

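The brush lies flat inside the tray at (242,95). The rack and tile haven't moved, and the jars and bottle are standing. On to the rack grip.

To row units: 0.168 m / 0.5 = 0.336, 0.134 m / 0.5 = 0.268, -0.7 rad / 4 = -0.175.

drive_effector(plan=[0.068,-0.048,0,0,0,-0.035,0.136,-0.096,0,0,0,-0.07,0.2,-0.144,0,0,0,-0.105,0.268,-0.192,0,0,0,-0.14,0.336,-0.242,0.02,0,0,-0.175])

```text
clock: 8.15
tcp_pos: [0.5424, 0.1949, 0.2678]
orientation: [2.224, 2.216, 0.003]
contact_force: [0.5, -0.1, 0.2]
grip_width: 0.0496
gripper_force: 0.0
```

```bash
python3 -c "
from h import *
go(.5394,.1973,.122,22.3)"
```

```text
shift [ 0.0023 -0.0034  0.1458] turn [ 0.0029  0.0005 -0.3925] t 8.15 q [-0.01  0.41 -0.57  1.8   0.26  1.   -0.68]
```

To row units: 0.06 m / 0.5 = 0.12, 0.05 m / 0.5 = 0.1, -0.392 rad / 4 = -0.098.

drive_effector(plan=[0.004,-0.006,0,0,0,-0.0325,0.004,-0.006,0.02,0,0,-0.065,0.004,-0.006,0.06,0,0,-0.0975,0.004,-0.006,0.1,0,0,-0.098,0.004,-0.006,0.12,0,0,-0.098])

```text
clock: 8.65
tcp_pos: [0.538, 0.1948, 0.2049]
orientation: [-1.756, -2.603, 0.004]
contact_force: [0.0, 0.2, 0.0]
grip_width: 0.0504
gripper_force: 0.0
```

drive_effector(plan=[0,0,0,0,0,0])

```text
clock: 8.75
tcp_pos: [0.5379, 0.1952, 0.2052]
orientation: [-1.756, -2.604, 0.004]
contact_force: [-0.6, 0.6, -0.4]
grip_width: 0.05
gripper_force: 0.0
```

```bash
python3 -c "
from h import *
go(.5394,.1973,.122,22.3)"
```

```text
shift [0.0014 0.0025 0.0832] turn [-0.003   0.0003 -0.0049] t 8.75 q [ 0.02  0.5  -0.62  1.86  0.36  0.9  -0.39]
```

To row units: 0.083 m / 0.5 = 0.166, 0.075 m / 0.5 = 0.15, -0.003 rad / 4 = -0.0008.

drive_effector(plan=[0.002,0.005,0.04,-0.0008,0,-0.0013,0.002,0.005,0.08,-0.0008,0,-0.0013,0.002,0.005,0.12,-0.0008,0,-0.0013,0.002,0.005,0.15,-0.0008,0,-0.0013,0.002,0.005,0.166,-0.0008,0,-0.0013])

```text
clock: 9.25
tcp_pos: [0.5404, 0.1979, 0.123]
orientation: [1.747, 2.609, 0.003]
contact_force: [-0.6, -0.2, 0.4]
grip_width: 0.0499
gripper_force: 0.0
```

drive_effector(plan=[0,0,0,0,0,0,0,0,0,0,0,0])

```text
clock: 9.45
tcp_pos: [0.5408, 0.1984, 0.1243]
orientation: [1.747, 2.609, 0.005]
contact_force: [-0.2, 0.5, 0.3]
grip_width: 0.0501
gripper_force: 0.0
```

```bash
python3 -c "
from h import *
go(.5394,.1973,.122,22.3)"
```

```text
shift [-0.0005 -0.0017  0.0023] turn [ 0.0041 -0.      0.0017] t 9.45 q [-0.04  0.61 -0.56  1.9   0.46  0.75 -0.46]
```

To row units: 0.002 m / 0.5 = 0.004, -0.0015 m / 0.5 = -0.003, 0.003 rad / 4 = 0.0008.

drive_effector(plan=[-0.001,-0.003,0.004,0.0008,0,0,-0.001,-0.003,0.004,0.0008,0,0])

```text
clock: 9.65
tcp_pos: [0.5393, 0.197, 0.1221]
orientation: [1.748, 2.61, 0.001]
contact_force: [-0.9, -0.1, -0.2]
grip_width: 0.0503
gripper_force: 0.0
```

drive_effector(plan=[0,0,0,0,0,0,0,0,0,0,0,0,0,0,0,0,0,0,0,0,0,0,0,0,0,0,0,0,0,0], jaw=0, grip_force=30)

```text
clock: 10.15
tcp_pos: [0.5394, 0.1972, 0.1219]
orientation: [1.747, 2.61, 0.001]
contact_force: [-0.4, -1.5, 3.8]
grip_width: 0.0133
gripper_force: 32.0
```

drive_effector(plan=[0,0,0,0,0,0,0,0,0,0,0,0,0,0,0,0,0,0], jaw=0, grip_force=90)

```text
clock: 10.45
tcp_pos: [0.5395, 0.1973, 0.1221]
orientation: [1.747, 2.61, 0.001]
contact_force: [-0.1, -0.9, 5.0]
grip_width: 0.0122
gripper_force: 88.9
```

```bash
python3 -c "
from h import *
go(.5394,.1973,.122,22.3)"
```

```text
shift [ 0.0001 -0.0001  0.0001] turn [0.0009 0.0002 0.0017] t 10.45 q [-0.04  0.61 -0.55  1.91  0.46  0.75 -0.46]
```

To row units: -0.02 m / 0.5 = -0.04, -0.014 m / 0.5 = -0.028.

drive_effector(plan=[0,0,-0.004,0,0,0,0,0,-0.01,0,0,0,0,0,-0.018,0,0,0,0,0,-0.028,0,0,0,0,0,-0.04,0,0,0])

```text
clock: 10.95
tcp_pos: [0.5389, 0.197, 0.1417]
orientation: [-1.747, -2.61, 0.001]
contact_force: [-0.5, -0.3, -5.2]
grip_width: 0.0126
gripper_force: 87.7
```

drive_effector(plan=[0,0,0,0,0,0,0,0,0,0,0,0])

```text
clock: 11.15
tcp_pos: [0.5393, 0.1971, 0.1419]
orientation: [1.748, 2.61, 0.001]
contact_force: [-0.1, -0.5, -4.5]
grip_width: 0.0126
gripper_force: 87.8
```

Run:
```python
from h import *
go(.5394,.1973,.142,22.3)
print(np.round(r.get_obs()['moment'],3))
p,d=imaging.grab_frame('scene');cv2.imwrite('pics/r1.png',cv2.resize(p[80:240,220:430],None,fx=3,fy=3))
```

```text
shift [ 0.0001  0.0002 -0.0001] turn [0.0005 0.0001 0.0017] t 11.15 q [-0.02  0.58 -0.57  1.9   0.44  0.79 -0.44]
[-0.018 -0.007  0.021]
```

View pics/r1.png

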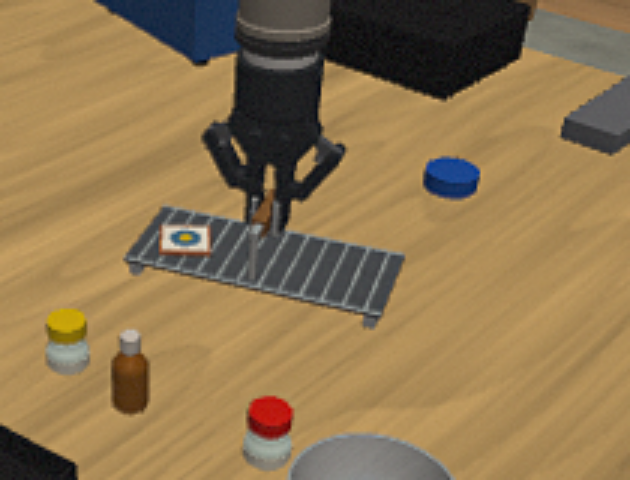

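The rack hangs level at (265,265) with the tile still on it at (186,238), and the wrist carries its weight of about 5 N. I'll continue up gently.

To row units: -0.056 m / 0.5 = -0.112, -0.042 m / 0.5 = -0.084.

drive_effector(plan=[0,0,-0.012,0,0,0,0,0,-0.032,0,0,0,0,0,-0.056,0,0,0,0,0,-0.084,0,0,0,0,0,-0.112,0,0,0])

```text
clock: 11.7
tcp_pos: [0.5393, 0.1972, 0.1993]
orientation: [1.747, 2.61, 0.001]
contact_force: [-0.5, 0.2, -4.8]
grip_width: 0.0128
gripper_force: 87.8
```

drive_effector(plan=[0,0,-0.028,0,0,0,0,0,-0.056,0,0,0,0,0,-0.08,0,0,0,0,0,-0.1,0,0,0,0,0,-0.108,0,0,0])

```text
clock: 12.2
tcp_pos: [0.5395, 0.1973, 0.2529]
orientation: [1.747, 2.61, 0.002]
contact_force: [0.0, -0.7, -4.8]
grip_width: 0.0123
gripper_force: 88.0
```

drive_effector(plan=[0,0,0,0,0,0,0,0,0,0,0,0,0,0,0,0,0,0,0,0,0,0,0,0,0,0,0,0,0,0])

```text
clock: 12.7
tcp_pos: [0.539, 0.197, 0.2512]
orientation: [-1.747, -2.61, 0.001]
contact_force: [0.4, 0.2, -4.8]
grip_width: 0.0123
gripper_force: 88.0
```

Run:
```python
from h import *
go(.5394,.1973,.252,22.3)
p,d=imaging.grab_frame('scene');cv2.imwrite('pics/r2.png',cv2.resize(p[40:240,120:370],None,fx=3,fy=3))
k=d>0;ys,xs=np.nonzero(k[80:230,220:380]);px=np.c_[xs+220,ys+80];P=bydepth('scene',px,d)
# rack deck: local coordinates about the grip
a=np.radians(22.3);v=P[:,:2]-[.5394,.1973];u=np.c_[v@[np.cos(a),np.sin(a)],v@[-np.sin(a),np.cos(a)],P[:,2]]
s=(abs(u[:,0])<.12)&(abs(u[:,0])>.02)&(abs(u[:,1])<.052)&(u[:,2]>.11)&(u[:,2]<.175);u=u[s]
A=np.c_[u[:,:2],np.ones(len(u))];w=np.ones(len(u),bool)
for _ in range(5):
    c=np.linalg.lstsq(A[w],u[w,2],rcond=None)[0];w=abs(A@c-u[:,2])<.004
print("deck slope x,y,z0",np.round(c,4),w.sum())
```

```text
shift [ 0.0001  0.0005 -0.0008] turn [-0.0007 -0.0001  0.0018] t 12.7 q [ 0.04  0.44 -0.65  1.82  0.32  0.98 -0.34]
deck slope x,y,z0 [-2.300e-03 -1.000e-04  1.486e-01] 1188
```

View pics/r2.png

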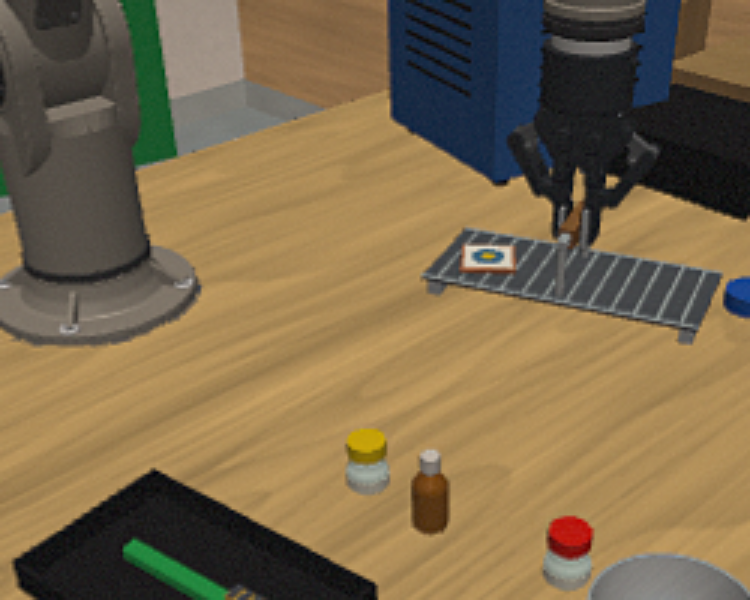

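The deck is at z 0.149, so the feet are about 0.129 m up, and its slope is 0.2%. The tile rests on it at (489,257), the brush is in the tray, and the jars and bottle are standing. Handing in.

```bash
python3 -c "
from bench import r, imaging, job
print(job.hand_in())"
```

```text
the job is handed in; nothing more can be done
None
```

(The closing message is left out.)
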